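# Hang the pipette back between its neighbours on the charging rack

### The job

Take the blue-capped pipette off the small bench stand and hang it in the empty fork of the charging rack, display facing out, between its neighbours: slide it in gently by feel, press it back against the sprung charging contact, lower it behind the lips until it sits fully home, and only then let go. Keep it upright, never force the fork (20 N at most), and do not knock the other pipettes or disturb anything else on the bench.

Things in the scene. Friction and masses are not known exactly. Their poses are not given: they have to be found in the camera images.
- pipette_grip (a point): Blue-capped electronic pipette, about 180 g, hanging by its collar on the bench stand. This point: on its axis, half-way up the white handle, 45 mm above the collar's underside. z up, x towards its back, y across the flat sides: handle 28 mm wide in y (grip here), 30 mm in x, from 8 to 82 mm above the collar's underside; round button on top to 88 mm.
- pipette_collar (a point): On the pipette's axis at the underside of its square collar (32 x 32 mm, 8 mm high), by which it hangs. Below it a square keyed neck, 16 x 16 mm, reaches 32 mm down, then a round barrel of 16 mm to 85 mm and a slim tip cone to 145 mm. A finger rest sticks out at the back (+x) to 34 mm from the axis, 60 to 75 mm above this point.
- pipette_display (a point): Centre of the display on the pipette's front: 16.5 mm to -x of its axis, 62 mm above the collar's underside.
- stand: Bench stand, fixed: round steel foot 90 mm across, thin column at the back, and an open fork without lips, its top face 165 mm above the bench. Origin on the bench under the pipette's place. The fork opens to the stand's -x: lift the pipette a few mm and slide it out some 70 mm that way.
- cradle: Empty middle place of the charging rack (four places, 74 mm apart; three hold pipettes). Origin: centre of the place at the height of the fork's top face, 165 mm above the bench; x into the rack, y along the rail, z up. The white two-pronged fork stands firm but was clipped on by hand: up to 9 mm to either side (y) of this origin, unmeasured: find it by eye or feel.
- cradle_mouth (a point): Middle of the place's mouth, 31 mm to -x of the cradle origin, at the fork's top face; prongs 8 mm thick below it. The fork's V-shaped nose narrows from 43 mm wide here to a 19 mm slot (for the 16 mm neck) 5 mm further in; pushed straight in off-centre, the neck jams on its flanks. Like the origin, it does not include the fork's sideways offset. Fork and contact stand at most 20 N.
- cradle_lip (a point): Between the two lips of the fork, at their top: 6 mm above the prongs, 20 mm to -x of the cradle origin (each lip 4 mm thick). The collar passes above them, then drops behind: the back wall is 18 mm to +x of the origin, which leaves the 32 mm collar 4 mm of play (axis at x = -2 to 2 mm). Home: collar underside at z = 0, pipette_grip at z = 45 mm.
- contact (a joint): Sprung brass charging contact in the back wall of the empty place, in m: 0 when out (6 mm ahead of the wall), growing as the collar presses it back, 0.006 with the collar on the wall. 1 N at first, 2.5 N at the wall. It pushes a seated pipette forward against the lips and then stays about 2 mm in.
- pip_a_grip (a point): Red-capped neighbour, same model and same point as pipette_grip; hangs loosely in the outer right place of the rack (right as the robot sees it).
- pip_b_grip (a point): Yellow-capped neighbour, in the middle place beside the empty one; same model and point.
- pip_c_grip (a point): Green-capped neighbour, in the outer left place of the rack; same model and point.
- tip_box: Blue box of pipette tips, 120 x 85 x 55 mm, loose; origin under its centre.
- tube_rack: Orange rack of small tubes, 70 x 160 x 45 mm, loose; origin under its centre.
- reagent: Amber reagent bottle, 70 mm in diameter, 150 mm tall, loose; origin under its centre.
- beaker: Glass beaker, 70 mm in diameter, 90 mm tall, loose; origin under its centre.

How it is judged:
By the outcome, as a careful person would: the job done as asked, in the order asked, and still so for the second after the job is handed in, with the robot touching nothing.
It also fails if it takes over 72 s, if anything falls off the work surface, if the arm or the gripper's body presses on something with over 40 N, if the wrist force passes 120 N, or if a joint passes its speed limit or range.

### The arm

A 6-joint arm with a two-finger parallel gripper is mounted at the origin on the work surface. World frame = base frame: x ahead of the robot, y to its left, z up, the work surface at z = 0. Lengths are in m, angles in rad, forces in N, time in s.
With the tool pointing down it reaches from about 0.425 to 0.925 m from the base axis. Payload 12.5 kg.
Tool frame: the origin (TCP) lies at the very end of the fingers, on their centre line; the grasp point (between the pads) lies grasp_offset behind it (grasp_offset is the distance from the TCP to the grasp point, in m); x points along the fingers, y is the direction in which the jaws open and shut, and the axes are right-handed (so a half turn about x gives the same grasp; the last joint's range is limited). The gripper opens to 85 mm and grips with 20 to 120 N. Pads are 22 mm wide; open, the fingers measure 114 mm over their backs; the gripper's body (76 mm by 85 mm) begins 54 mm behind the grasp point. The pads swing forward as they close: fully open they stand 13 mm farther back than shut.
Start: joints at [1.225, 0.491, 1.559, -0, 1.092, -0.106], TCP at [0.148, 0.607, 0.231] pointing down, gripper open.
Joint ranges: [-3.1, 3.1], [-0.84, 2.19], [0.05, 2.79], [-1.13, 4.28], [0.06, 2.93], [-2.69, 2.69]. Speed limits (rad/s): [2.22, 2.22, 2.79, 3.14, 3.14, 3.14].

### API

Orientations are given as a rotation vector (axis times angle).
In Python, from cell import * gives the robot as it stands.
- The arm moves only by the tool step_arm, never from a script. Its argument "increments" is a list of rows, each an object of numbers: "hand": the closure, from 0 (fully open) to 1 (shut); "x", "y", "z": the shift along the tool's x, y, z in m; "roll": the turn about the tool's x in rad. In form: [{"hand": .., "x": .., "y": .., "z": .., "roll": ..}, ...]. A call has 1 to 12 rows; each row shifts and turns the commanded pose from where the row before left it, along the tool's axes as they then stand; what a row does not reach is not made up. A row lasts 1/12 s, in which the tool goes at most 41.7 mm and 7.16 degrees, less where a joint would pass 70% of its speed; a pose out of reach is approached as far as the arm can. A call is refused whole if a number of a shift passes 0.0417 or a number of a turn 0.125, either way. A call with a gripper value outside its range is refused whole. The fingers move at their own pace and stop on an object; the grip force is fixed at half the most. Time passes only in rows, so rows that do not move let the fingers close. It gives the time, the measured TCP pose, the force and the opening at its end, in the units of the state.
- state(): the state, without advancing time (a new reading comes with each control period).
- capture(name): name is "scene" or "top" or "wrist"; returns a dict with "image" (420x560x3 uint8, red, green, blue), "z_map" (420x560 float32, m along the optical axis (not along the pixel's ray), 0 where there is no reading), "K" (3x3 intrinsics, pixels), "distortion" ([k1, k2, p1, p2, k3] as OpenCV has them; the pictures are not rectified), "origin" and "orientation" of the camera in the world. Camera axes: x right, y down, z forward; pixel columns grow to the right and rows downward; lengths in m; the calibration is good to about 2 mm. A picture is of the moment at which its call begins.
- close_job(): hands the job in, once; it reports no verdict.
The state is a dict: "t": time; "qpos": joint angles; "joint_vel": joint speeds; "joint_efforts": joint torques, N m; "tcp_pos": TCP position; "eef_rot": TCP orientation; "ft_force": force on the tool from outside, world axes, zero at the start; "wrist_torque": the same for the moment, N m; "gripper_width": finger opening in m.
Only numpy, scipy, OpenCV 4.12 (cv2) and the standard library are available. Lean on these libraries where they do the work, as an engineer would, in place of code of your own. Each camera call takes 0.05 s, during which the arm holds its last target. There are 200 camera calls.

## Working session

There is one attempt and no reset: what is moved stays moved. The work goes in short steps, Python scripts to look and compute and a tool call to move; the robot and the scene stay as the last step left them, time stands still between calls to the robot, and variables do not carry over. Pictures are saved under pics/ and viewed, about 8 in all and at most 12, crops included, and the job is handed in when it is done.

Besides the shell and the picture viewer there is one more tool, called after "Call:" as name([rows], argument=value, ...), one row to a line, values as JSON. step_arm: Moves the arm, as the interface text tells. Its arguments: {"type":"object","properties":{"increments":{"type":"array","items":{"type":"object","properties":{"hand":{"type":"number"},"x":{"type":"number"},"y":{"type":"number"},"z":{"type":"number"},"roll":{"type":"number"}}}}},"required":["increments"]}

```bash
mkdir -p pics; ls
cat > h.py <<'E'
from cell import *
import numpy as np, cv2, pickle
from scipy.spatial.transform import Rotation as R
def rot(o):
    o=np.array(o,float)
    return o if o.shape==(3,3) else (R.from_rotvec(o).as_matrix() if o.size==3 else R.from_quat(o).as_matrix())
def pts(c):
    z=c["z_map"]; h,w=z.shape
    u,v=np.meshgrid(np.arange(w),np.arange(h))
    n=cv2.undistortPoints(np.stack([u,v],-1).reshape(-1,1,2).astype(np.float64),np.array(c["K"]),np.array(c["distortion"])).reshape(h,w,2)
    P=np.concatenate([n,np.ones((h,w,1))],-1)*z[...,None]
    W=P@rot(c["orientation"]).T+np.array(c["origin"])
    W[z==0]=np.nan
    return W
def snap(name,fn):
    c=capture(name); cv2.imwrite(f"pics/{fn}.png",c["image"][...,::-1]); pickle.dump(c,open(f"pics/{fn}.pkl","wb")); return c
E
python3 - <<'E'
from h import *
for n in("scene","top","wrist"):
    c=snap(n,n+"0"); print(n,c["origin"],c["orientation"],np.array(c["K"])[0])
a,b=[cv2.imread(f"pics/{n}0.png") for n in("scene","top")]
print(state())
E
```

```text
pics
scene [0.86071822 0.50264114 1.08838633] [-0.78371733 -2.78928082  0.80821504] [486.73972322   0.         275.15338505]
top [0.39220154 0.01964826 1.42685484] [-2.14512824  2.1255153  -0.15267832] [517.69265417   0.         275.04557256]
wrist [0.06703805 0.62736194 0.37358587] [2.25390374 1.76886197 0.29502109] [378.78429839   0.         274.61857984]
{'t': 0.15, 'qpos': array([ 1.22540330e+00,  4.91394145e-01,  1.55926879e+00,  2.32128549e-05,
        1.09170328e+00, -1.05583203e-01]), 'joint_vel': array([-0.00140039, -0.0031243 , -0.00108476, -0.00176071, -0.00146813,
        0.00019932]), 'joint_efforts': array([ 2.23911869e-03, -6.18705869e+01, -2.61692047e+01, -5.23097026e-05,
        3.14920500e-03,  9.46410609e-06]), 'tcp_pos': array([0.14836204, 0.60698678, 0.23089274]), 'eef_rot': array([ 0.18768834,  1.56277726, -0.1888678 ]), 'ft_force': array([ 0.12104011,  0.08200389, -0.63465628]), 'wrist_torque': array([-0.02031654,  0.00580686,  0.01345097]), 'gripper_width': 0.08543916005798886}
```

View pics/scene0.png

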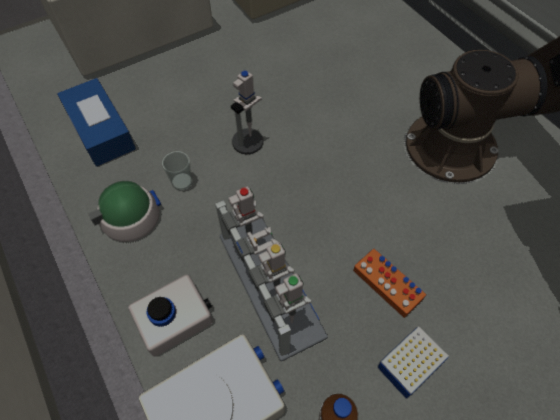

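View pics/top0.png

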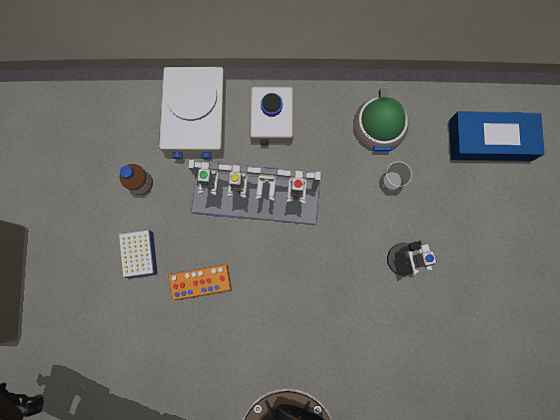

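Scene view: the blue-capped pipette is on its stand at (245,90), and the rack runs from red (244,192) to green (293,282) with the empty place at (258,235). Top view: the blue cap is at (429,258), the empty fork at (266,187), yellow at (235,178) and red at (298,184).

```bash
cat >> h.py <<'E'
def load(fn): return pickle.load(open(f"pics/{fn}.pkl","rb"))
def ray_z(c,uv,z):
    n=cv2.undistortPoints(np.array(uv,float).reshape(-1,1,2),np.array(c["K"]),np.array(c["distortion"])).reshape(-1,2)
    d=np.c_[n,np.ones(len(n))]@rot(c["orientation"]).T; o=np.array(c["origin"])
    return o+d*((z-o[2])/d[:,2])[:,None]
E
python3 - <<'E'
from h import *
np.set_printoptions(precision=4,suppress=True)
HS={"blue":(100,130),"red":(0,6),"yel":(20,32),"green":(50,85)}
reg={"top":{"blue":(415,245,445,275),"red":(285,170,312,200),"yel":(222,165,250,195),"green":(192,165,215,188)},
"scene":{"blue":(230,60,262,90),"red":(230,180,260,205),"yel":(262,237,290,260),"green":(282,270,306,294)}}
for n in reg:
    c=load(n+"0"); W=pts(c); hsv=cv2.cvtColor(c["image"],cv2.COLOR_RGB2HSV)
    for k,(a,b,d,e) in reg[n].items():
        m=cv2.inRange(hsv,(HS[k][0],120,60),(HS[k][1],255,255)); mm=np.zeros_like(m); mm[b:e,a:d]=m[b:e,a:d]
        v,u=np.nonzero(mm); w=W[v,u]; w=w[w[:,2]>.2]
        print(n,k,len(u),u.mean().round(1),v.mean().round(1),"depth",np.nanmedian(w,0),"ray",ray_z(c,[[u.mean(),v.mean()]],.251)[0])
# heights maps: slices in world of stand & rack
c=load("top0");W=pts(c)
for nm,(a,b,d,e) in {"stand":(385,235,450,285),"rack":(185,155,325,225)}.items():
    w=W[b:e,a:d].reshape(-1,3); print(nm)
    for lo,hi in((.005,.04),(.14,.185),(.19,.26)):
        s=w[(w[:,2]>lo)&(w[:,2]<hi)]
        if len(s): print(lo,hi,len(s),s.min(0),s.max(0),s.mean(0))
t=c["image"][...,::-1]; s=load("scene0")["image"][...,::-1]
f=lambda im,x0,y0,w,h:cv2.resize(im[y0:y0+h,x0:x0+w],(400,300),interpolation=cv2.INTER_CUBIC)
cv2.imwrite("pics/m1.png",np.vstack([np.hstack([f(t,385,230,68,51),f(t,205,155,100,75)]),np.hstack([f(s,205,60,100,75),f(s,210,180,120,90)])]))
E
```

```text
top blue 49 429.0 257.9 depth [ 0.466  -0.3183  0.252 ] ray [ 0.4662 -0.317   0.251 ]
top red 49 297.6 184.6 depth [ 0.6371 -0.0168  0.2511] ray [ 0.6338 -0.0168  0.251 ]
top yel 47 234.3 178.2 depth [0.6501 0.131  0.2517] ray [0.6477 0.1301 0.251 ]
top green 40 202.9 174.4 depth [0.657  0.2039 0.2519] ray [0.6564 0.2038 0.251 ]
scene blue 26 244.3 73.1 depth [ 0.467  -0.3208  0.2537] ray [ 0.4656 -0.323   0.251 ]
scene red 49 243.6 191.3 depth [ 0.6375 -0.0189  0.2539] ray [ 0.6369 -0.0203  0.251 ]
scene yel 55 275.2 248.3 depth [0.6503 0.1283 0.2537] ray [0.6495 0.1274 0.251 ]
scene green 50 292.6 280.4 depth [0.6572 0.2024 0.2531] ray [0.6564 0.2012 0.251 ]
stand
0.005 0.04 595 [ 0.4102 -0.4457  0.005 ] [ 0.5427 -0.2644  0.0382] [ 0.475  -0.3082  0.0112]
0.14 0.185 282 [ 0.4326 -0.3469  0.1529] [ 0.5154 -0.2914  0.185 ] [ 0.478  -0.3081  0.1652]
0.19 0.26 313 [ 0.449  -0.3328  0.1903] [ 0.5018 -0.3002  0.2559] [ 0.4712 -0.3124  0.238 ]
rack
0.005 0.04 3905 [ 0.5711 -0.098   0.005 ] [0.7682 0.2924 0.0397] [0.6354 0.0898 0.0111]
0.14 0.185 1682 [ 0.606  -0.0758  0.1403] [0.7138 0.2572 0.185 ] [0.6666 0.0862 0.1643]
0.19 0.26 821 [ 0.619  -0.0322  0.19  ] [0.6902 0.2168 0.2583] [0.6502 0.1071 0.2377]
```

View pics/m1.png

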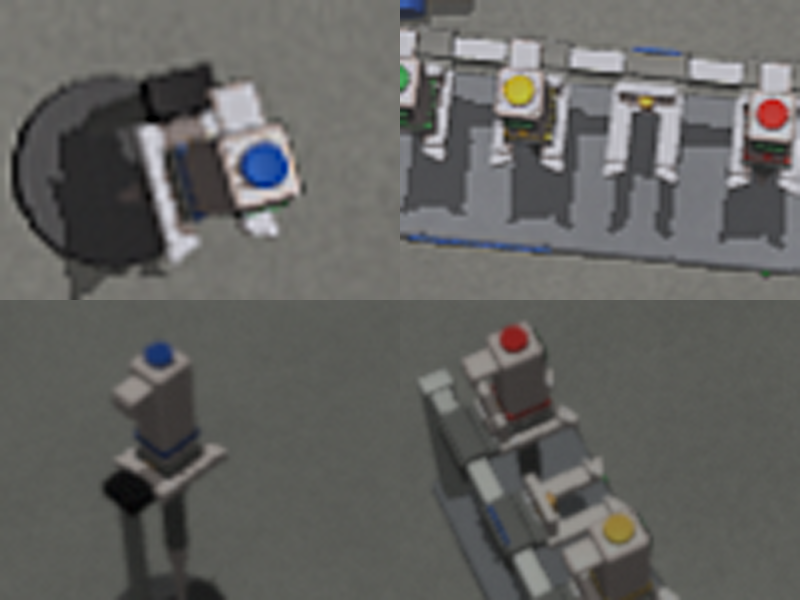

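Run:
```python
from h import *
import cell
np.set_printoptions(precision=4,suppress=True)
print([k for k in dir(cell) if k[0]!='_'], getattr(cell,'grasp_offset',None))
s=state(); T=rot(s["eef_rot"]); print("tool axes cols\n",T)
c=load("wrist0"); Rc=rot(c["orientation"]); print("cam in tool pos",T.T@(np.array(c["origin"])-s["tcp_pos"]),"\n",T.T@Rc)
c=load("top0");W=pts(c)
def rect(a,b,d,e,lo,hi,cond=None):
    w=W[b:e,a:d].reshape(-1,3); w=w[(w[:,2]>lo)&(w[:,2]<hi)]
    r=cv2.minAreaRect((w[:,:2]*1000).astype(np.float32)); print(len(w),r)
rect(415,235,450,285,.243,.26)
rect(415,225,450,285,.235,.26)
rect(385,235,450,285,.158,.17)
# empty fork points
w=W[155:225,250:285].reshape(-1,3); w=w[(w[:,2]>.155)&(w[:,2]<.18)]
ex=np.array([.996,-.0905]);ey=np.array([.0905,.996]);o=np.array([.637,-.018])+.074*ey
q=(w[:,:2]-o)@np.c_[ex,ey]*1000
for x0 in range(-40,30,4):
    i=(q[:,0]>=x0)&(q[:,0]<x0+4); print(x0,np.sort(q[i,1]).round(0).astype(int))
```

```text
['PlanningError', 'capture', 'close_job', 'grasp_offset', 'state'] 0.0187
tool axes cols
 [[-0.0003  0.2375  0.9714]
 [-0.0007  0.9714 -0.2375]
 [-1.     -0.0008 -0.0001]]
cam in tool pos [-0.1427  0.0004 -0.0839] 
 [[ 0.0003 -0.3259  0.9454]
 [ 1.     -0.0002 -0.0004]
 [ 0.0003  0.9454  0.3259]]
145 ((474.9959411621094, -315.2563781738281), (45.84249496459961, 29.12378692626953), 13.745796203613281)
242 ((475.46826171875, -315.2259216308594), (51.32965087890625, 28.829069137573242), 11.594300270080566)
239 ((475.39105224609375, -314.4008483886719), (76.30030822753906, 46.30909729003906), 15.49609661102295)
-40 []
-36 []
-32 [-20 -17 -12  15  18  20  23  23  25]
-28 [-19 -17 -17 -14 -14 -12 -10  -9  -7  13  16  18  21  23  26]
-24 [-17 -16 -14 -14 -12 -12  -9  -9  -7  -7  13  13  16  16  18  18  21  21
  23  23  23]
-20 [-18 -16 -14 -11  -9  13  16  19  21  22  24]
-16 [-18 -18 -16 -15 -13 -13 -11 -11  -8  -8  14  14  17  17  20  22  24]
-12 [-18 -15 -13 -13 -10  -8  -8  13  14  15  17  19  20  22  22  25]
-8 [-18 -17 -15 -15 -12 -10 -10  -7  12  13  15  18  18  20  20  23]
-4 [-17 -14 -14 -12  -9  -9  -7  -7  13  13  16  18  18  21  23  23]
0 [-17 -16 -14 -12 -12  -9  -7  14  16  16  18  21  23]
4 [-16 -14 -13 -11 -11  -9  -9  14  14  16  16  19  19  21  21  24  24]
8 [-18 -18 -16 -16 -13 -11 -11  -8  -1  -1   2   2   4   5  10  14  17  19
  19  22  22  24  24]
12 [-18 -15 -15 -13 -13 -10  -8  -8  -5  -5  -3  -3  -1   7   7   7   7  10
  10  12  12  15  15  17  17  20  22]
16 [-18 -18 -15 -15 -13 -12 -10 -10  -7  -7  -5  -5  -3  -2   5   5  10  10
  12  13  15  15  17  18  20  20  20  23  23]
20 [-19 -17 -15  -2  23]
24 [-19 -17 -17  24]
28 [-19 -19 -16 -16 -14 -11  -9  -6  -6  -4  -1   4   7   9  12  14  17  19]
```

Call:
step_arm([
  {"x": -0.03},
  {"x": -0.03},
  {"x": -0.03},
  {"x": -0.03},
  {"y": -0.0221,"z": 0.0271},
  {"y": -0.0221,"z": 0.0271},
  {"y": -0.0221,"z": 0.0271},
  {"y": -0.0221,"z": 0.0271},
  {"y": -0.0221,"z": 0.0271},
  {"y": -0.0221,"z": 0.0271},
  {"y": -0.0221,"z": 0.0271},
  {"y": -0.0221,"z": 0.0271},
])

```text
invalid input
```

Call:
step_arm([
  {"y": -0.0221,"z": 0.0271},
  {"y": -0.0221,"z": 0.0271},
  {"y": -0.0221,"z": 0.0271},
  {"y": -0.0221,"z": 0.0271},
  {"y": -0.0221,"z": 0.0271},
  {"y": -0.0221,"z": 0.0271},
  {"y": -0.0221,"z": 0.0271},
  {"y": -0.0221,"z": 0.0271},
  {"y": -0.0221,"z": 0.0271},
  {"y": -0.0221,"z": 0.0271},
  {"y": -0.0221,"z": 0.0271},
  {"y": -0.0221,"z": 0.0271},
])

```text
invalid input
```

Run:
```python
from h import *
np.set_printoptions(precision=4,suppress=True)
c=snap("wrist","w1");s=state();print(s["tcp_pos"],s["eef_rot"],s["qpos"],s["t"])
W=pts(c)
ex=np.array([.996,-.0905]);ey=np.array([.0905,.996]);o=np.array([.637,-.018])+.074*ey
q=np.concatenate([(W[...,:2]-o)@np.c_[ex,ey],W[...,2:]],-1)*1000
m=(q[...,2]>150)&(q[...,2]<180)&(abs(q[...,1])<35); p=q[m]
for x0 in range(-36,24,3):
    i=(p[:,0]>=x0)&(p[:,0]<x0+3); y=np.sort(p[i,1])
    if len(y)>3:
        g=np.diff(y); j=g.argmax(); print(x0,len(y),"min %.1f gap %.1f..%.1f max %.1f z %.1f"%(y[0],y[j],y[j+1],y[-1],np.median(p[i,2])))
```

```text
[0.1484 0.607  0.231 ] [ 0.1877  1.5627 -0.1888] [ 1.2254  0.4913  1.5593 -0.      1.0917 -0.1056] 0.2
```

View pics/w1.png

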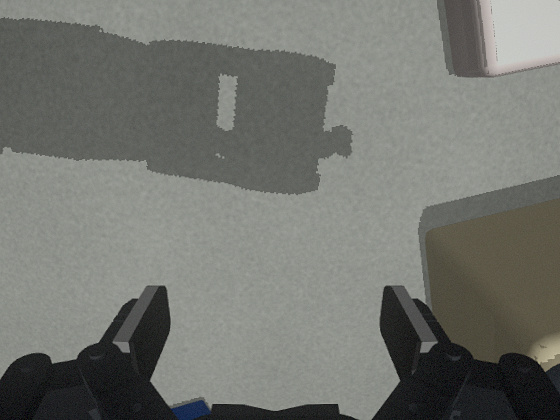

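The moves were refused, probably because every field has to be given. The picture shows only bench and shadow, with the fingers at (140,330) and (410,330).

Call:
step_arm([
  {"hand": 0,"x": -0.03,"y": 0,"z": 0,"roll": 0},
  {"hand": 0,"x": -0.03,"y": 0,"z": 0,"roll": 0},
  {"hand": 0,"x": -0.03,"y": 0,"z": 0,"roll": 0},
  {"hand": 0,"x": -0.03,"y": 0,"z": 0,"roll": 0},
  {"hand": 0,"x": 0,"y": -0.0217,"z": 0.0286,"roll": 0},
  {"hand": 0,"x": 0,"y": -0.0217,"z": 0.0286,"roll": 0},
  {"hand": 0,"x": 0,"y": -0.0217,"z": 0.0286,"roll": 0},
  {"hand": 0,"x": 0,"y": -0.0217,"z": 0.0286,"roll": 0},
  {"hand": 0,"x": 0,"y": -0.0217,"z": 0.0286,"roll": 0},
  {"hand": 0,"x": 0,"y": -0.0217,"z": 0.0286,"roll": 0},
  {"hand": 0,"x": 0,"y": -0.0217,"z": 0.0286,"roll": 0},
  {"hand": 0,"x": 0,"y": -0.0217,"z": 0.0286,"roll": 0},
])

```text
t: 1.2
tcp_pos: [0.3301, 0.3826, 0.3513]
eef_rot: [0.188, 1.563, -0.188]
ft_force: [0.5, 0.6, 0.7]
gripper_width: 0.0854
```

Call:
step_arm([
  {"hand": 0,"x": 0,"y": -0.0217,"z": 0.0286,"roll": 0},
  {"hand": 0,"x": 0,"y": -0.0217,"z": 0.0286,"roll": 0},
  {"hand": 0,"x": 0,"y": -0.0217,"z": 0.0286,"roll": 0},
  {"hand": 0,"x": 0,"y": -0.0217,"z": 0.0286,"roll": 0},
  {"hand": 0,"x": 0,"y": -0.0217,"z": 0.0286,"roll": 0},
  {"hand": 0,"x": 0,"y": -0.0217,"z": 0.0286,"roll": 0},
  {"hand": 0,"x": 0,"y": -0.0217,"z": 0.0286,"roll": 0},
  {"hand": 0,"x": 0,"y": -0.0217,"z": 0.0286,"roll": 0},
  {"hand": 0,"x": 0,"y": -0.0217,"z": 0.0286,"roll": 0},
  {"hand": 0,"x": 0,"y": -0.0217,"z": 0.0286,"roll": 0},
  {"hand": 0,"x": 0,"y": -0.0217,"z": 0.0286,"roll": 0},
  {"hand": 0,"x": 0,"y": -0.0217,"z": 0.0286,"roll": 0},
])

```text
t: 2.2
tcp_pos: [0.6018, 0.048, 0.3512]
eef_rot: [0.189, 1.563, -0.188]
ft_force: [0.4, -0.3, -0.1]
gripper_width: 0.0852
```

Run:
```python
from h import *
np.set_printoptions(precision=4,suppress=True)
c=snap("wrist","w2");s=state();print(s["tcp_pos"],s["eef_rot"],s["qpos"],s["t"])
W=pts(c)
ex=np.array([.996,-.0905]);ey=np.array([.0905,.996]);o=np.array([.637,-.018])+.074*ey
q=np.concatenate([(W[...,:2]-o)@np.c_[ex,ey],W[...,2:]],-1)*1000
m=(q[...,2]>150)&(q[...,2]<180)&(abs(q[...,1])<35); p=q[m]
for x0 in range(-36,24,3):
    i=(p[:,0]>=x0)&(p[:,0]<x0+3); y=np.sort(p[i,1])
    if len(y)>3:
        g=np.diff(y); j=g.argmax(); print(x0,len(y),"min %.1f gap %.1f..%.1f max %.1f z %.1f"%(y[0],y[j],y[j+1],y[-1],np.median(p[i,2])))
```

```text
[0.6049 0.0437 0.3503] [ 0.1893  1.562  -0.1915] [-0.0361  0.3721  1.4344 -0.0015  1.3349 -1.364 ] 2.25
-33 27 min -17.9 gap -15.1..21.9 max 25.8 z 162.2
-30 93 min -19.3 gap -7.3..14.6 max 27.0 z 164.6
-27 98 min -19.4 gap -5.6..13.5 max 27.4 z 164.9
-24 141 min -17.3 gap -5.5..13.5 max 25.4 z 167.2
-21 84 min -17.4 gap -5.5..13.5 max 25.0 z 171.1
-18 39 min -17.3 gap -6.2..13.5 max 25.2 z 165.0
-15 80 min -17.5 gap -5.5..13.6 max 25.0 z 165.0
-12 84 min -17.4 gap -6.0..13.5 max 25.5 z 165.1
-9 81 min -16.8 gap -5.5..13.5 max 25.4 z 165.1
-6 82 min -17.3 gap -5.8..13.6 max 25.6 z 165.0
-3 78 min -16.9 gap -5.5..13.5 max 25.5 z 165.1
0 86 min -17.4 gap -5.5..13.6 max 25.1 z 165.1
3 74 min -16.7 gap -6.2..13.6 max 25.6 z 165.1
6 80 min -17.2 gap -5.5..13.6 max 25.4 z 165.2
9 162 min -17.4 gap -3.3..-1.5 max 25.1 z 165.0
12 145 min -17.2 gap 0.5..2.0 max 25.6 z 165.2
15 230 min -17.3 gap -0.1..8.4 max 25.6 z 166.9
18 83 min -17.2 gap -0.0..8.5 max 25.0 z 166.6
21 32 min -18.6 gap -14.5..-1.3 max 25.6 z 164.9
```

View pics/w2.png

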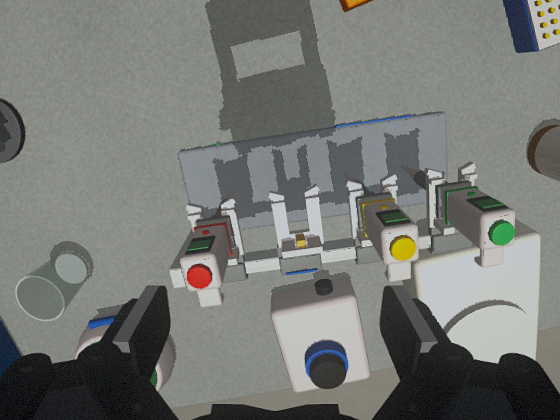

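Fork slot seen clearly: prongs at (283,215) and (315,212), brass contact at (300,240). The slot centre is 4 mm off to +y. Next I go above the stand and turn the hand.

Call:
step_arm([
  {"hand": 0,"x": 0,"y": -0.0321,"z": -0.0041,"roll": 0},
  {"hand": 0,"x": 0,"y": -0.0321,"z": -0.0041,"roll": 0},
  {"hand": 0,"x": 0,"y": -0.0321,"z": -0.0041,"roll": 0},
  {"hand": 0,"x": 0,"y": -0.0321,"z": -0.0041,"roll": 0},
  {"hand": 0,"x": 0,"y": -0.0321,"z": -0.0041,"roll": 0},
  {"hand": 0,"x": 0,"y": -0.0321,"z": -0.0041,"roll": 0},
  {"hand": 0,"x": 0,"y": -0.0321,"z": -0.0041,"roll": 0},
  {"hand": 0,"x": 0,"y": -0.0321,"z": -0.0041,"roll": 0},
  {"hand": 0,"x": 0,"y": -0.0321,"z": -0.0041,"roll": 0},
  {"hand": 0,"x": 0,"y": -0.0321,"z": -0.0041,"roll": 0},
  {"hand": 0,"x": 0,"y": -0.0321,"z": -0.0041,"roll": 0},
  {"hand": 0,"x": 0,"y": -0.0321,"z": -0.0041,"roll": 0},
])

```text
t: 3.25
tcp_pos: [0.4608, -0.3141, 0.3512]
eef_rot: [0.188, 1.563, -0.188]
ft_force: [1.6, -0.5, -0.5]
gripper_width: 0.0852
```

Call:
step_arm([
  {"hand": 0,"x": 0,"y": 0,"z": 0,"roll": 0.121},
  {"hand": 0,"x": 0,"y": 0,"z": 0,"roll": 0.121},
  {"hand": 0,"x": 0,"y": 0,"z": 0,"roll": 0.121},
  {"hand": 0,"x": 0,"y": 0,"z": 0,"roll": 0.121},
  {"hand": 0,"x": 0,"y": 0,"z": 0,"roll": 0.121},
  {"hand": 0,"x": 0,"y": 0,"z": 0,"roll": 0.121},
  {"hand": 0,"x": 0,"y": 0,"z": 0,"roll": 0.121},
  {"hand": 0,"x": 0,"y": 0,"z": 0,"roll": 0.121},
  {"hand": 0,"x": 0,"y": 0,"z": 0,"roll": 0.121},
  {"hand": 0,"x": 0,"y": 0,"z": 0,"roll": 0.121},
  {"hand": 0,"x": 0,"y": 0,"z": 0,"roll": 0.121},
])

```text
t: 4.17
tcp_pos: [0.4616, -0.3127, 0.3511]
eef_rot: [1.214, 1.207, -1.214]
ft_force: [-0.0, 0.5, 0.1]
gripper_width: 0.0852
```

Call:
step_arm([
  {"hand": 0,"x": 0,"y": 0,"z": 0,"roll": 0.121},
  {"hand": 0,"x": 0,"y": 0,"z": 0,"roll": 0.121},
  {"hand": 0,"x": 0,"y": 0,"z": 0,"roll": 0.121},
  {"hand": 0,"x": 0,"y": 0,"z": 0,"roll": 0.121},
  {"hand": 0,"x": 0,"y": 0,"z": 0,"roll": 0.121},
  {"hand": 0,"x": 0,"y": 0,"z": 0,"roll": 0.121},
  {"hand": 0,"x": 0,"y": 0,"z": 0,"roll": 0.121},
  {"hand": 0,"x": 0,"y": 0,"z": 0,"roll": 0.121},
  {"hand": 0,"x": 0,"y": 0,"z": 0,"roll": 0.121},
  {"hand": 0,"x": 0,"y": 0,"z": 0,"roll": 0.121},
  {"hand": 0,"x": 0,"y": 0,"z": 0,"roll": 0.121},
  {"hand": 0,"x": 0,"y": 0,"z": 0,"roll": 0},
])

```text
t: 5.17
tcp_pos: [0.4616, -0.3127, 0.3511]
eef_rot: [2.097, 0.247, -2.098]
ft_force: [-0.0, -0.7, -0.2]
gripper_width: 0.0856
```

Run:
```python
from h import *
np.set_printoptions(precision=4,suppress=True)
c=snap("wrist","w3");s=state();T=rot(s["eef_rot"]);print(s["tcp_pos"],s["qpos"],s["t"]);print(T)
W=pts(c); n=[-.3186]
def rect(lo,hi,r=.06):
    w=W.reshape(-1,3); w=w[(w[:,2]>lo)&(w[:,2]<hi)&(np.hypot(w[:,0]-.466,w[:,1]+.319)<r)]
    print(lo,hi,len(w),cv2.minAreaRect((w[:,:2]*1000).astype(np.float32)) if len(w)>5 else '')
rect(.244,.250);rect(.234,.250);rect(.16,.17);rect(.162,.175,.09);rect(.21,.2575)
hsv=cv2.cvtColor(c["image"],cv2.COLOR_RGB2HSV)
m=(cv2.inRange(hsv,(100,120,60),(130,255,255))>0)&(W[...,2]>.24)&(W[...,2]<.27)
v,u=np.nonzero(m)
if len(u): print("cap",len(u),u.mean(),v.mean(),np.median(W[m],0),ray_z(c,[[u.mean(),v.mean()]],.252))
c=load("w2"); W=pts(c);hsv=cv2.cvtColor(c["image"],cv2.COLOR_RGB2HSV)
for k,(a,b) in {"red":(0,6),"yel":(20,32),"green":(50,85)}.items():
    m=(cv2.inRange(hsv,(a,120,60),(b,255,255))>0)&(W[...,2]>.245)&(W[...,2]<.26)
    v,u=np.nonzero(m); print(k,len(u),np.median(W[m],0) if len(u) else '')
```

```text
[ 0.4617 -0.3127  0.3511] [-0.7139  0.2931  1.5502  0.0001  1.2985  0.6151] 5.2167
[[-0.0001  0.2395 -0.9709]
 [ 0.0003 -0.9709 -0.2395]
 [-1.     -0.0003  0.0001]]
0.244 0.25 965 ((466.9412841796875, -318.57568359375), (29.44983673095703, 27.687789916992188), 14.78643798828125)
0.234 0.25 1899 ((474.6204528808594, -316.5315246582031), (51.638710021972656, 28.03291893005371), 14.713739395141602)
0.16 0.17 1790 ((474.5100402832031, -317.12786865234375), (76.04014587402344, 47.78695297241211), 13.496894836425781)
0.162 0.175 1850 ((474.5190734863281, -317.16552734375), (76.04014587402344, 47.70947265625), 13.496894836425781)
0.21 0.2575 2595 ((474.6593322753906, -316.4698791503906), (51.78943634033203, 28.047943115234375), 15.012822151184082)
cap 541 285.35120147874306 207.85212569316081 [ 0.4673 -0.3184  0.2529] [[ 0.467  -0.3186  0.252 ]]
red 479 [ 0.6355 -0.016   0.2531]
yel 512 [0.6486 0.1298 0.253 ]
green 420 [0.656  0.2036 0.253 ]
```

View pics/w3.png

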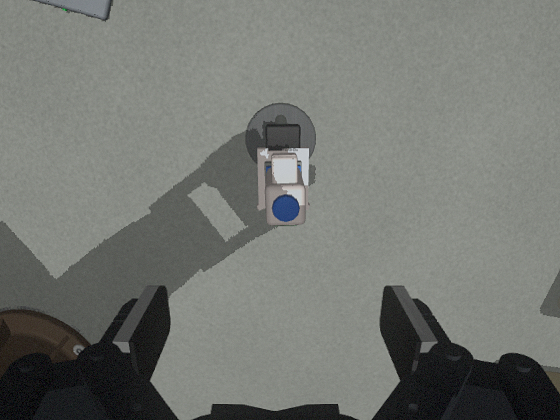

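Pipette straight below: cap at (285,208), finger rest (285,168), stand foot (281,135). Descend and grip.

Call:
step_arm([
  {"hand": 0,"x": 0,"y": 0.0071,"z": -0.0037,"roll": -0.01},
  {"hand": 0,"x": 0.015,"y": 0,"z": 0,"roll": 0},
  {"hand": 0,"x": 0.015,"y": 0,"z": 0,"roll": 0},
  {"hand": 0,"x": 0.015,"y": 0,"z": 0,"roll": 0},
  {"hand": 0,"x": 0.015,"y": 0,"z": 0,"roll": 0},
  {"hand": 0,"x": 0.015,"y": 0,"z": 0,"roll": 0},
  {"hand": 0,"x": 0.015,"y": 0,"z": 0,"roll": 0},
  {"hand": 0,"x": 0.015,"y": 0,"z": 0,"roll": 0},
  {"hand": 0,"x": 0.015,"y": 0,"z": 0,"roll": 0},
  {"hand": 0,"x": 0.015,"y": 0,"z": 0,"roll": 0},
  {"hand": 0,"x": 0.015,"y": 0,"z": 0,"roll": 0},
  {"hand": 0,"x": 0.01,"y": 0,"z": 0,"roll": 0},
])

```text
t: 6.22
tcp_pos: [0.467, -0.319, 0.1898]
eef_rot: [2.086, 0.267, -2.088]
ft_force: [-0.1, -0.9, -0.0]
gripper_width: 0.0852
```

Call:
step_arm([
  {"hand": 0.5,"x": 0,"y": 0,"z": 0,"roll": 0},
  {"hand": 0.5,"x": 0,"y": 0,"z": 0,"roll": 0},
  {"hand": 0.5,"x": 0,"y": 0,"z": 0,"roll": 0},
  {"hand": 0.5,"x": 0,"y": 0,"z": 0,"roll": 0},
  {"hand": 0.5,"x": 0,"y": 0,"z": 0,"roll": 0},
  {"hand": 0.5,"x": 0,"y": 0,"z": 0,"roll": 0},
])

```text
t: 6.72
tcp_pos: [0.4671, -0.3189, 0.1918]
eef_rot: [2.089, 0.262, -2.087]
ft_force: [0.4, 0.6, -0.6]
gripper_width: 0.0428
```

Call:
step_arm([
  {"hand": 0.6,"x": 0,"y": 0,"z": 0,"roll": 0},
  {"hand": 0.65,"x": 0,"y": 0,"z": 0,"roll": 0},
  {"hand": 0.7,"x": 0,"y": 0,"z": 0,"roll": 0},
  {"hand": 1,"x": 0,"y": 0,"z": 0,"roll": 0},
  {"hand": 1,"x": 0,"y": 0,"z": 0,"roll": 0},
  {"hand": 1,"x": 0,"y": 0,"z": 0,"roll": 0},
  {"hand": 1,"x": 0,"y": 0,"z": 0,"roll": 0},
  {"hand": 1,"x": 0,"y": 0,"z": 0,"roll": 0},
])

```text
t: 7.38
tcp_pos: [0.4671, -0.3189, 0.1916]
eef_rot: [2.089, 0.262, -2.088]
ft_force: [-2.0, 0.7, 5.8]
gripper_width: 0.0277
```

Call:
step_arm([
  {"hand": 1,"x": -0.002,"y": 0,"z": 0,"roll": 0},
  {"hand": 1,"x": -0.002,"y": 0,"z": 0,"roll": 0},
  {"hand": 1,"x": -0.002,"y": 0,"z": 0,"roll": 0},
  {"hand": 1,"x": -0.002,"y": 0,"z": 0,"roll": 0},
  {"hand": 1,"x": 0,"y": 0,"z": 0,"roll": 0},
  {"hand": 1,"x": 0,"y": 0,"z": 0,"roll": 0},
])

```text
t: 7.88
tcp_pos: [0.467, -0.3188, 0.1993]
eef_rot: [2.089, 0.262, -2.088]
ft_force: [-0.2, -0.1, -1.1]
gripper_width: 0.0278
```

Run:
```python
from h import *
np.set_printoptions(precision=4,suppress=True)
s=state();print(s["tcp_pos"],s["ft_force"],s["wrist_torque"],s["gripper_width"]);print(rot(s["eef_rot"]))
```

```text
[ 0.467  -0.3188  0.1993] [-0.2098 -0.1178 -1.1414] [0.006  0.0025 0.0139] 0.02778240264688284
[[ 0.0001  0.2472 -0.969 ]
 [ 0.0001 -0.969  -0.2472]
 [-1.     -0.     -0.0001]]
```

Call:
step_arm([
  {"hand": 1,"x": 0,"y": 0,"z": 0.003,"roll": 0},
  {"hand": 1,"x": 0,"y": 0,"z": 0.006,"roll": 0},
  {"hand": 1,"x": 0,"y": 0,"z": 0.008,"roll": 0},
  {"hand": 1,"x": 0,"y": 0,"z": 0.008,"roll": 0},
  {"hand": 1,"x": 0,"y": 0,"z": 0.008,"roll": 0},
  {"hand": 1,"x": 0,"y": 0,"z": 0.008,"roll": 0},
  {"hand": 1,"x": 0,"y": 0,"z": 0.008,"roll": 0},
  {"hand": 1,"x": 0,"y": 0,"z": 0.008,"roll": 0},
  {"hand": 1,"x": 0,"y": 0,"z": 0.008,"roll": 0},
  {"hand": 1,"x": 0,"y": 0,"z": 0.008,"roll": 0},
  {"hand": 1,"x": 0,"y": 0,"z": 0.005,"roll": 0},
  {"hand": 1,"x": 0,"y": 0,"z": 0,"roll": 0},
])

```text
t: 8.88
tcp_pos: [0.3905, -0.3383, 0.1993]
eef_rot: [2.089, 0.262, -2.089]
ft_force: [0.2, 0.2, -2.1]
gripper_width: 0.0275
```

Run:
```python
from h import *
np.set_printoptions(precision=4,suppress=True)
s=state();print(s["tcp_pos"],s["ft_force"],s["wrist_torque"],s["gripper_width"],s["t"])
c=snap("scene","s4"); t=snap("top","t4")
im=c["image"][...,::-1][40:190,130:330]
cv2.imwrite("pics/s4c.png",np.hstack([cv2.resize(im,(400,300)),cv2.resize(t["image"][...,::-1][215:305,380:500],(400,300))]))
```

```text
[ 0.3905 -0.3383  0.1993] [ 0.2028  0.1957 -2.1043] [ 0.0851 -0.0188  0.0053] 0.02754357041540843 8.8833
```

View pics/s4c.png

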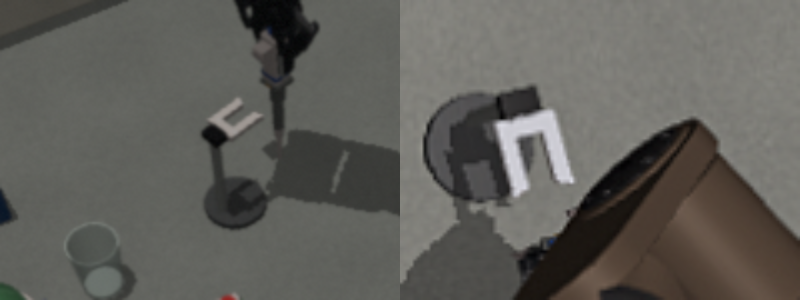

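Pipette is free of the stand and hangs upright in the gripper; the empty stand fork is undisturbed. Lift, and carry to in front of the rack.

Call:
step_arm([
  {"hand": 1,"x": -0.01,"y": 0,"z": 0,"roll": 0},
  {"hand": 1,"x": -0.015,"y": 0,"z": 0,"roll": 0},
  {"hand": 1,"x": -0.015,"y": 0,"z": 0,"roll": 0},
  {"hand": 1,"x": -0.005,"y": -0.0087,"z": -0.0068,"roll": 0},
  {"hand": 1,"x": 0,"y": -0.0174,"z": -0.0136,"roll": 0},
  {"hand": 1,"x": 0,"y": -0.0174,"z": -0.0136,"roll": 0},
  {"hand": 1,"x": 0,"y": -0.0174,"z": -0.0136,"roll": 0},
  {"hand": 1,"x": 0,"y": -0.0174,"z": -0.0136,"roll": 0},
  {"hand": 1,"x": 0,"y": -0.0174,"z": -0.0136,"roll": 0},
  {"hand": 1,"x": 0,"y": -0.0174,"z": -0.0136,"roll": 0},
  {"hand": 1,"x": 0,"y": -0.0174,"z": -0.0136,"roll": 0},
  {"hand": 1,"x": 0,"y": -0.0174,"z": -0.0136,"roll": 0},
])

```text
t: 9.98
tcp_pos: [0.4673, -0.1643, 0.2445]
eef_rot: [2.088, 0.263, -2.088]
ft_force: [0.3, -0.5, -2.4]
gripper_width: 0.0275
```

Call:
step_arm([
  {"hand": 1,"x": 0,"y": -0.0174,"z": -0.0136,"roll": 0},
  {"hand": 1,"x": 0,"y": -0.0174,"z": -0.0136,"roll": 0},
  {"hand": 1,"x": 0,"y": -0.0174,"z": -0.0136,"roll": 0},
  {"hand": 1,"x": 0,"y": -0.0174,"z": -0.0136,"roll": 0},
  {"hand": 1,"x": 0,"y": -0.0174,"z": -0.0136,"roll": 0},
  {"hand": 1,"x": 0,"y": -0.0174,"z": -0.0136,"roll": 0},
  {"hand": 1,"x": 0,"y": -0.0174,"z": -0.0136,"roll": 0},
  {"hand": 1,"x": 0,"y": -0.0174,"z": -0.0136,"roll": 0},
  {"hand": 1,"x": 0,"y": -0.0174,"z": -0.0136,"roll": 0},
  {"hand": 1,"x": 0,"y": -0.0174,"z": -0.0136,"roll": 0},
  {"hand": 1,"x": 0,"y": -0.0174,"z": -0.0136,"roll": 0},
  {"hand": 1,"x": 0,"y": -0.0087,"z": -0.0068,"roll": 0},
])

```text
t: 10.98
tcp_pos: [0.5693, 0.0692, 0.2443]
eef_rot: [2.088, 0.264, -2.088]
ft_force: [-0.6, 0.1, -1.2]
gripper_width: 0.0275
```

Call:
step_arm([
  {"hand": 1,"x": 0,"y": 0,"z": 0,"roll": 0.034},
  {"hand": 1,"x": 0,"y": 0,"z": 0,"roll": 0.034},
  {"hand": 1,"x": 0,"y": 0,"z": 0,"roll": 0.034},
  {"hand": 1,"x": 0,"y": 0,"z": 0,"roll": 0.034},
  {"hand": 1,"x": 0,"y": 0,"z": 0,"roll": 0.034},
  {"hand": 1,"x": 0,"y": 0,"z": 0,"roll": 0.034},
  {"hand": 1,"x": 0,"y": 0,"z": 0,"roll": 0.034},
  {"hand": 1,"x": 0,"y": 0,"z": 0,"roll": 0.034},
  {"hand": 1,"x": 0,"y": 0,"z": 0,"roll": 0.034},
  {"hand": 1,"x": 0,"y": 0,"z": 0,"roll": 0.034},
  {"hand": 1,"x": 0,"y": 0,"z": 0,"roll": 0},
  {"hand": 1,"x": 0,"y": 0,"z": 0,"roll": 0},
])

```text
t: 11.98
tcp_pos: [0.5687, 0.0666, 0.2443]
eef_rot: [-2.176, 0.097, 2.176]
ft_force: [-0.1, -0.3, -2.1]
gripper_width: 0.0276
```

Run:
```python
from h import *
np.set_printoptions(precision=4,suppress=True)
s=state();print(s["tcp_pos"],s["ft_force"],s["wrist_torque"],s["gripper_width"],s["t"],s["qpos"]);T=rot(s["eef_rot"]);print(T)
w=snap("wrist","w5"); c=snap("scene","s5")
cv2.imwrite("pics/w5c.png",np.hstack([cv2.resize(w["image"],(420,315)),cv2.resize(c["image"][150:330,180:380],(350,315))])[...,::-1])
for q in (w,c):
    W=pts(q)
    ex=np.array([.996,-.0905]);ey=np.array([.0905,.996]);o=np.array([.637,-.018])+.074*ey
    p=(np.concatenate([(W[...,:2]-o)@np.c_[ex,ey],W[...,2:]],-1)*1000).reshape(-1,3)
    p=p[(p[:,2]>150)&(p[:,2]<180)&(abs(p[:,1])<32)]
    for x0 in range(-36,24,5):
        i=(p[:,0]>=x0)&(p[:,0]<x0+5); y=np.sort(p[i,1])
        if len(y)>3:
            g=np.diff(y); j=g.argmax(); print(x0,len(y),"min %.1f gap %.1f..%.1f max %.1f z %.1f"%(y[0],y[j],y[j+1],y[-1],np.median(p[i,2])))
```

```text
[0.5687 0.0666 0.2443] [-0.0653 -0.2591 -2.1246] [ 0.0536 -0.0228 -0.0104] 0.02757827716945005 11.9833 [0.0012 0.4032 1.6736 0.0001 1.0649 1.6609]
[[-0.0001 -0.0888 -0.996 ]
 [ 0.0001 -0.996   0.0888]
 [-1.     -0.0001  0.0001]]
-31 187 min -19.3 gap -7.5..15.4 max 27.2 z 165.0
-26 309 min -17.5 gap -5.3..13.7 max 25.4 z 165.6
-21 437 min -17.3 gap -5.3..13.7 max 25.9 z 170.1
-16 380 min -17.2 gap -5.5..13.7 max 25.7 z 165.3
-11 385 min -17.5 gap -5.4..13.7 max 25.6 z 165.2
-6 387 min -17.5 gap -5.4..13.9 max 25.5 z 165.2
-1 386 min -17.3 gap -5.3..13.9 max 25.4 z 165.2
4 386 min -17.2 gap -5.3..13.8 max 25.2 z 165.2
9 447 min -17.7 gap 0.5..8.2 max 25.2 z 165.2
14 548 min -17.0 gap -0.7..8.7 max 25.6 z 165.4
19 43 min -18.3 gap -16.0..24.2 max 25.4 z 165.2
-31 19 min -22.4 gap -9.6..10.3 max 19.5 z 164.9
-26 22 min -20.4 gap -8.4..9.9 max 18.7 z 168.8
-21 31 min -21.1 gap -7.5..9.1 max 21.7 z 165.9
-16 25 min -20.3 gap -6.7..9.4 max 20.5 z 165.8
-11 24 min -21.6 gap -8.0..10.3 max 19.4 z 165.7
-6 26 min -20.2 gap -8.6..9.9 max 21.5 z 164.9
-1 31 min -20.2 gap -8.6..9.6 max 22.5 z 164.8
4 24 min -21.3 gap -9.5..9.0 max 22.5 z 164.9
9 29 min -20.3 gap -12.3..-4.6 max 22.5 z 166.1
14 12 min 17.0 gap 18.9..19.8 max 22.5 z 166.1
19 45 min -22.2 gap -20.8..-16.9 max 23.1 z 167.2
```

View pics/w5c.png

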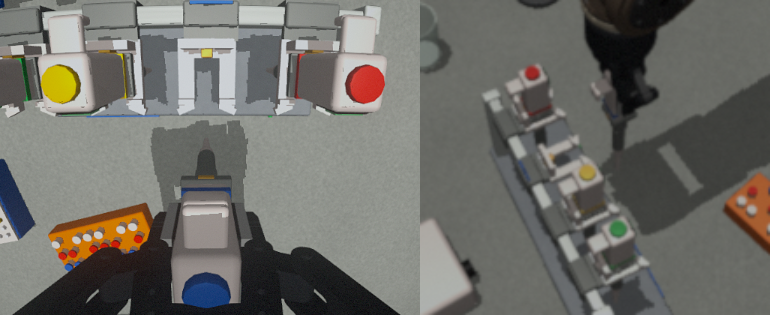

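The wrist view shows pipette and fork in one frame: fork slot at (207,80) and collar at (208,190), lined up. Two opposite wrist orientations agree on the fork at y = +4.1 mm, and the TCP is at +4.1. Lower, then approach.

Call:
step_arm([
  {"hand": 1,"x": 0.011,"y": 0,"z": 0,"roll": 0},
  {"hand": 1,"x": 0.011,"y": 0,"z": 0,"roll": 0},
  {"hand": 1,"x": 0.011,"y": 0,"z": 0,"roll": 0},
  {"hand": 1,"x": 0.01,"y": 0,"z": 0,"roll": 0},
  {"hand": 1,"x": 0,"y": 0,"z": -0.006,"roll": 0},
  {"hand": 1,"x": 0,"y": 0,"z": -0.006,"roll": 0},
  {"hand": 1,"x": 0,"y": 0,"z": -0.006,"roll": 0},
  {"hand": 1,"x": 0,"y": 0,"z": -0.006,"roll": 0},
  {"hand": 1,"x": 0,"y": 0,"z": -0.006,"roll": 0},
  {"hand": 1,"x": 0,"y": 0,"z": -0.003,"roll": 0},
  {"hand": 1,"x": 0,"y": 0,"z": 0,"roll": 0},
  {"hand": 1,"x": 0,"y": 0,"z": 0,"roll": 0},
])

```text
t: 13.08
tcp_pos: [0.6018, 0.0634, 0.2013]
eef_rot: [-2.175, 0.098, 2.175]
ft_force: [-0.4, 0.7, -1.5]
gripper_width: 0.0274
```

```bash
cat > m.py <<'E'
from h import *
np.set_printoptions(precision=4,suppress=True)
ex=np.array([.996,-.0905]);ey=np.array([.0905,.996]);o=np.array([.637,-.018])+.074*ey
def rack(W): return np.concatenate([(W[...,:2]-o)@np.c_[ex,ey],W[...,2:]],-1)*1000
s=state();print("tcp rack mm",rack(np.array(s["tcp_pos"])),"F rack",np.array(s["ft_force"])[:2]@np.c_[ex,ey],s["ft_force"][2],"tau",s["wrist_torque"],s["gripper_width"],s["t"])
E
python3 - <<'E'
from m import *
c=snap("wrist","w6");W=rack(pts(c)); p=W.reshape(-1,3)
hsv=cv2.cvtColor(c["image"],cv2.COLOR_RGB2HSV)
m=(cv2.inRange(hsv,(100,120,40),(130,255,255))>0)&(abs(W[...,1]-4)<25)&(W[...,2]>190)&(W[...,2]<300)
print("blue pts",m.sum(),np.median(W[m],0),W[m].min(0),W[m].max(0))
for z0 in range(160,300,8):
    i=(p[:,2]>z0)&(p[:,2]<z0+8)&(abs(p[:,1]-4)<30)&(p[:,0]>-75)&(p[:,0]<-10)
    if i.sum()>5:print(z0,i.sum(),"x %.1f..%.1f y %.1f..%.1f"%(*np.percentile(p[i,0],[1,99]),*np.percentile(p[i,1],[1,99])))
E
```

```text
tcp rack mm [-42.4046   3.8261 201.268 ] F rack [-0.4108  0.6308] -1.4659281301179237 tau [-0.0449  0.0565 -0.0241] 0.027410049213919853 13.0833
blue pts 2719 [-37.6505   4.0974 262.2887] [-47.2887  -9.7668 192.5601] [ -9.7068  18.4153 276.166 ]
160 1283 x -29.7..-10.1 y -18.3..26.4
168 512 x -27.3..-17.6 y -17.1..25.4
176 830 x -40.0..-26.2 y -11.7..20.2
184 272 x -29.5..-27.3 y -8.5..17.1
192 415 x -31.9..-27.2 y -9.8..18.6
200 141 x -31.9..-28.6 y -15.7..24.2
208 656 x -35.9..-28.8 y -22.8..30.8
216 825 x -35.9..-28.6 y -22.7..31.2
224 1002 x -35.8..-28.3 y -22.7..31.2
232 1078 x -36.9..-23.7 y -22.3..30.8
240 1753 x -47.8..-10.1 y -25.4..33.4
248 7668 x -49.8..-10.4 y -25.3..33.2
256 5521 x -48.9..-29.1 y -21.0..29.1
264 1387 x -34.5..-24.2 y -19.7..28.2
272 3810 x -33.0..-24.0 y -18.7..27.2
280 2081 x -26.7..-23.9 y -17.9..26.3
```

Call:
step_arm([
  {"hand": 1,"x": 0,"y": 0,"z": -0.002,"roll": 0},
  {"hand": 1,"x": 0,"y": 0,"z": -0.002,"roll": 0},
  {"hand": 1,"x": 0,"y": 0,"z": -0.002,"roll": 0},
  {"hand": 1,"x": 0,"y": 0,"z": -0.002,"roll": 0},
  {"hand": 1,"x": 0,"y": 0,"z": -0.002,"roll": 0},
  {"hand": 1,"x": 0,"y": 0,"z": -0.002,"roll": 0},
  {"hand": 1,"x": 0,"y": 0,"z": 0,"roll": 0},
])

```text
t: 13.72
tcp_pos: [0.6141, 0.0622, 0.2012]
eef_rot: [-2.175, 0.098, 2.175]
ft_force: [-0.5, 0.1, -2.2]
gripper_width: 0.0274
```

Call:
step_arm([
  {"hand": 1,"x": 0,"y": 0,"z": -0.002,"roll": 0},
  {"hand": 1,"x": 0,"y": 0,"z": -0.002,"roll": 0},
  {"hand": 1,"x": 0,"y": 0,"z": -0.002,"roll": 0},
  {"hand": 1,"x": 0,"y": 0,"z": 0,"roll": 0},
])

```text
t: 14.05
tcp_pos: [0.6201, 0.0617, 0.2013]
eef_rot: [-2.175, 0.098, 2.175]
ft_force: [-0.1, -0.2, -2.4]
gripper_width: 0.0274
```

```bash
python3 m.py
```

```text
tcp rack mm [-24.0708   3.8427 201.2541] F rack [-0.0888 -0.2251] -2.38940341283975 tau [-0.0545 -0.0136  0.0226] 0.027405557009080404 14.05
```

Neck is in the slot with no side force. Go on.

Call:
step_arm([
  {"hand": 1,"x": 0,"y": 0,"z": -0.002,"roll": 0},
  {"hand": 1,"x": 0,"y": 0,"z": -0.002,"roll": 0},
  {"hand": 1,"x": 0,"y": 0,"z": -0.002,"roll": 0},
  {"hand": 1,"x": 0,"y": 0,"z": -0.002,"roll": 0},
  {"hand": 1,"x": 0,"y": 0,"z": -0.002,"roll": 0},
  {"hand": 1,"x": 0,"y": 0,"z": -0.002,"roll": 0},
  {"hand": 1,"x": 0,"y": 0,"z": -0.002,"roll": 0},
  {"hand": 1,"x": 0,"y": 0,"z": -0.002,"roll": 0},
  {"hand": 1,"x": 0,"y": 0,"z": 0,"roll": 0},
])

```text
t: 14.8
tcp_pos: [0.636, 0.0603, 0.2013]
eef_rot: [-2.175, 0.098, 2.175]
ft_force: [-0.5, -0.2, -2.1]
gripper_width: 0.0275
```

Call:
step_arm([
  {"hand": 1,"x": 0,"y": 0,"z": -0.001,"roll": 0},
  {"hand": 1,"x": 0,"y": 0,"z": -0.001,"roll": 0},
  {"hand": 1,"x": 0,"y": 0,"z": -0.001,"roll": 0},
  {"hand": 1,"x": 0,"y": 0,"z": 0,"roll": 0},
  {"hand": 1,"x": 0,"y": 0,"z": 0,"roll": 0},
])

```text
t: 15.22
tcp_pos: [0.6386, 0.06, 0.2013]
eef_rot: [-2.175, 0.098, 2.175]
ft_force: [0.1, -0.3, -2.3]
gripper_width: 0.0276
```

```bash
python3 m.py
```

```text
tcp rack mm [ -5.4216   3.8601 201.2802] F rack [ 0.1528 -0.2576] -2.2609701237128847 tau [-0.0249 -0.0468  0.0303] 0.027621239812516567 15.2167
```

Call:
step_arm([
  {"hand": 1,"x": 0,"y": 0,"z": -0.001,"roll": 0},
  {"hand": 1,"x": 0,"y": 0,"z": -0.001,"roll": 0},
  {"hand": 1,"x": 0,"y": 0,"z": 0,"roll": 0},
  {"hand": 1,"x": 0,"y": 0,"z": 0,"roll": 0},
])

```text
t: 15.55
tcp_pos: [0.6407, 0.0598, 0.2013]
eef_rot: [-2.175, 0.098, 2.175]
ft_force: [0.2, 0.4, -2.6]
gripper_width: 0.0274
```

```bash
python3 m.py
```

```text
tcp rack mm [ -3.3821   3.85   201.2764] F rack [0.1308 0.4081] -2.584581693098687 tau [-0.0489  0.0449  0.0276] 0.027382320801623138 15.55
```

Call:
step_arm([
  {"hand": 1,"x": 0,"y": 0,"z": -0.001,"roll": 0},
  {"hand": 1,"x": 0,"y": 0,"z": -0.001,"roll": 0},
  {"hand": 1,"x": 0,"y": 0,"z": 0,"roll": 0},
  {"hand": 1,"x": 0,"y": 0,"z": 0,"roll": 0},
])

```text
t: 15.88
tcp_pos: [0.6426, 0.0597, 0.2013]
eef_rot: [-2.175, 0.098, 2.175]
ft_force: [-0.8, 0.2, -1.2]
gripper_width: 0.0272
```

```bash
python3 m.py
```

```text
tcp rack mm [ -1.4764   3.8782 201.257 ] F rack [-0.7704  0.0874] -1.1811785739061094 tau [-0.0224  0.3396  0.024 ] 0.02724776789222323 15.8833
```

Call:
step_arm([
  {"hand": 1,"x": 0,"y": 0,"z": -0.001,"roll": 0},
  {"hand": 1,"x": 0,"y": 0,"z": 0,"roll": 0},
  {"hand": 1,"x": 0,"y": 0,"z": 0,"roll": 0},
])

```text
t: 16.13
tcp_pos: [0.6436, 0.0596, 0.2013]
eef_rot: [-2.175, 0.098, 2.175]
ft_force: [-1.7, 0.3, -1.4]
gripper_width: 0.0275
```

```bash
python3 m.py
```

```text
tcp rack mm [ -0.4395   3.9028 201.2788] F rack [-1.7104  0.1077] -1.423486799510941 tau [ 0.0545  0.3344 -0.1006] 0.027479770317728247 16.1333
```

Call:
step_arm([
  {"hand": 1,"x": 0,"y": 0,"z": -0.001,"roll": 0},
  {"hand": 1,"x": 0,"y": 0,"z": 0,"roll": 0},
  {"hand": 1,"x": 0,"y": 0,"z": 0,"roll": 0},
])

```text
t: 16.38
tcp_pos: [0.6446, 0.0595, 0.2013]
eef_rot: [-2.175, 0.098, 2.175]
ft_force: [-1.9, 0.4, -1.5]
gripper_width: 0.0274
```

```bash
python3 m.py
```

```text
tcp rack mm [  0.5606   3.8734 201.2698] F rack [-1.9395  0.2208] -1.5429549633752917 tau [ 0.082   0.3827 -0.0155] 0.02736948759929878 16.3833
```

Call:
step_arm([
  {"hand": 1,"x": 0,"y": 0,"z": -0.001,"roll": 0},
  {"hand": 1,"x": 0,"y": 0,"z": 0,"roll": 0},
  {"hand": 1,"x": 0,"y": 0,"z": 0,"roll": 0},
])

```text
t: 16.63
tcp_pos: [0.6456, 0.0594, 0.2013]
eef_rot: [-2.175, 0.098, 2.175]
ft_force: [-3.0, 0.6, -2.3]
gripper_width: 0.0274
```

```bash
python3 m.py
```

```text
tcp rack mm [  1.5719   3.8655 201.274 ] F rack [-3.0463  0.3476] -2.3306709813121054 tau [0.0736 0.394  0.0248] 0.027423673652867173 16.6333
```

Call:
step_arm([
  {"hand": 1,"x": 0.001,"y": 0,"z": 0,"roll": 0},
  {"hand": 1,"x": 0.001,"y": 0,"z": 0,"roll": 0},
  {"hand": 1,"x": 0.001,"y": 0,"z": 0,"roll": 0},
  {"hand": 1,"x": 0.001,"y": 0,"z": 0,"roll": 0},
  {"hand": 1,"x": 0.001,"y": 0,"z": 0,"roll": 0},
  {"hand": 1,"x": 0,"y": 0,"z": 0,"roll": 0},
  {"hand": 1,"x": 0,"y": 0,"z": 0,"roll": 0},
])

```text
t: 17.22
tcp_pos: [0.6455, 0.0594, 0.196]
eef_rot: [-2.175, 0.098, 2.176]
ft_force: [-2.3, 0.7, -2.6]
gripper_width: 0.0274
```

```bash
python3 m.py
```

```text
tcp rack mm [  1.4348   3.8709 196.0316] F rack [-2.3472  0.4563] -2.5728203135780077 tau [ 0.0252  0.4405 -0.0255] 0.027393743675328097 17.2167
```

Call:
step_arm([
  {"hand": 1,"x": 0.001,"y": 0,"z": 0,"roll": 0},
  {"hand": 1,"x": 0.001,"y": 0,"z": 0,"roll": 0},
  {"hand": 1,"x": 0,"y": 0,"z": 0,"roll": 0},
  {"hand": 1,"x": 0,"y": 0,"z": 0,"roll": 0},
])

```text
t: 17.55
tcp_pos: [0.6455, 0.0594, 0.1941]
eef_rot: [-2.175, 0.098, 2.176]
ft_force: [-1.3, 0.2, -1.8]
gripper_width: 0.0277
```

```bash
python3 m.py
```

```text
tcp rack mm [  1.4804   3.8745 194.1255] F rack [-1.3152  0.0788] -1.8210246949304165 tau [0.0701 0.4269 0.011 ] 0.02769134152756873 17.55
```

Call:
step_arm([
  {"hand": 1,"x": 0.001,"y": 0,"z": 0,"roll": 0},
  {"hand": 1,"x": 0.0005,"y": 0,"z": 0,"roll": 0},
  {"hand": 1,"x": 0,"y": 0,"z": 0,"roll": 0},
  {"hand": 1,"x": 0,"y": 0,"z": 0,"roll": 0},
])

```text
t: 17.88
tcp_pos: [0.6456, 0.0594, 0.1927]
eef_rot: [-2.175, 0.098, 2.175]
ft_force: [-2.8, -0.0, -1.3]
gripper_width: 0.0271
```

```bash
python3 m.py
```

```text
tcp rack mm [  1.5361   3.8691 192.704 ] F rack [-2.7791 -0.2901] -1.2886681991359414 tau [0.0135 0.3793 0.0261] 0.027148608362905887 17.8833
```

Call:
step_arm([
  {"hand": 1,"x": 0.0005,"y": 0,"z": 0,"roll": 0},
  {"hand": 1,"x": 0,"y": 0,"z": 0,"roll": 0},
  {"hand": 1,"x": 0,"y": 0,"z": 0,"roll": 0},
])

```text
t: 18.13
tcp_pos: [0.6456, 0.0594, 0.1923]
eef_rot: [-2.175, 0.098, 2.175]
ft_force: [-2.3, 0.1, -0.7]
gripper_width: 0.0275
```

```bash
python3 m.py
```

```text
tcp rack mm [  1.5956   3.8605 192.29  ] F rack [-2.3302 -0.1422] -0.6745420398449792 tau [0.0507 0.4278 0.0116] 0.027531520131222193 18.1333
```

Call:
step_arm([
  {"hand": 1,"x": 0.0005,"y": 0,"z": 0,"roll": 0},
  {"hand": 1,"x": 0,"y": 0,"z": 0,"roll": 0},
  {"hand": 1,"x": 0,"y": 0,"z": 0,"roll": 0},
])

```text
t: 18.38
tcp_pos: [0.6456, 0.0594, 0.1918]
eef_rot: [-2.175, 0.098, 2.175]
ft_force: [-1.5, -0.1, -1.0]
gripper_width: 0.027
```

```bash
python3 m.py
```

```text
tcp rack mm [  1.5772   3.8686 191.7771] F rack [-1.5022 -0.2729] -0.990428701467518 tau [0.032  0.3904 0.0328] 0.02700599458846661 18.3833
```

Call:
step_arm([
  {"hand": 1,"x": 0.0003,"y": 0,"z": 0,"roll": 0},
  {"hand": 1,"x": 0,"y": 0,"z": 0,"roll": 0},
  {"hand": 1,"x": 0,"y": 0,"z": 0,"roll": 0},
])

```text
t: 18.63
tcp_pos: [0.6457, 0.0594, 0.1916]
eef_rot: [-2.175, 0.098, 2.175]
ft_force: [-2.1, 0.8, 0.8]
gripper_width: 0.0275
```

```bash
python3 m.py
```

```text
tcp rack mm [  1.6148   3.8793 191.6371] F rack [-2.2086  0.5935] 0.8390204306868217 tau [-0.025   0.4407 -0.0543] 0.02750847475882168 18.6333
```

Call:
step_arm([
  {"hand": 1,"x": 0.0003,"y": 0,"z": 0,"roll": 0},
  {"hand": 1,"x": 0,"y": 0,"z": 0,"roll": 0},
  {"hand": 1,"x": 0,"y": 0,"z": 0,"roll": 0},
])

```text
t: 18.88
tcp_pos: [0.6457, 0.0594, 0.1916]
eef_rot: [-2.176, 0.098, 2.175]
ft_force: [-3.4, -0.2, 5.2]
gripper_width: 0.0276
```

Run:
```python
from m import *
c=snap("wrist","w7"); s=snap("scene","s7"); t=snap("top","t7")
f=lambda im,x0,y0,w,h:cv2.resize(im[y0:y0+h,x0:x0+w],(400,300),interpolation=cv2.INTER_CUBIC)
cv2.imwrite("pics/w7c.png",np.hstack([f(c["image"],0,0,560,420),f(s["image"],200,170,120,90)])[...,::-1])
```

```text
tcp rack mm [  1.6598   3.8645 191.5616] F rack [-3.3995 -0.5055] 5.232543908664692 tau [0.027  0.7566 0.0273] 0.02761963791406165 18.8833
```

View pics/w7c.png

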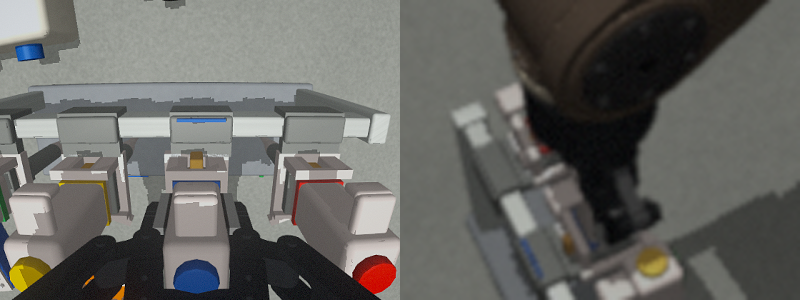

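Seated: TCP height 0.1916 is the same as when it hung on the stand, and the vertical load has turned over to +5 N. The view shows it between yellow (30,270) and red (375,270). The collar is pressed on the contact at (195,165). Now open part-way so the fingers clear the neighbours.

Call:
step_arm([
  {"hand": 0.66,"x": 0,"y": 0,"z": 0,"roll": 0},
  {"hand": 0.64,"x": 0,"y": 0,"z": 0,"roll": 0},
  {"hand": 0.62,"x": 0,"y": 0,"z": 0,"roll": 0},
  {"hand": 0.6,"x": 0,"y": 0,"z": 0,"roll": 0},
  {"hand": 0.57,"x": 0,"y": 0,"z": 0,"roll": 0},
  {"hand": 0.54,"x": 0,"y": 0,"z": 0,"roll": 0},
  {"hand": 0.5,"x": 0,"y": 0,"z": 0,"roll": 0},
  {"hand": 0.5,"x": 0,"y": 0,"z": 0,"roll": 0},
  {"hand": 0.5,"x": 0,"y": 0,"z": 0,"roll": 0},
  {"hand": 0.5,"x": 0,"y": 0,"z": 0,"roll": 0},
])

```text
t: 19.87
tcp_pos: [0.6456, 0.0594, 0.1912]
eef_rot: [-2.175, 0.098, 2.175]
ft_force: [0.1, -0.6, -0.1]
gripper_width: 0.0429
```

Run:
```python
from m import *
c=snap("wrist","w8");W=rack(pts(c)); p=W.reshape(-1,3)
hsv=cv2.cvtColor(c["image"],cv2.COLOR_RGB2HSV)
for nm in("w7","w8"):
    p=rack(pts(load(nm))).reshape(-1,3)
    for z0,z1 in((166,182),(236,243),(243,252)):
        i=(p[:,2]>z0)&(p[:,2]<z1)&(abs(p[:,1]-4)<18)&(abs(p[:,0])<40)
        if i.sum()>5:print(nm,z0,i.sum(),"x %.1f..%.1f y %.1f..%.1f z %.1f"%(*np.percentile(p[i,0],[1,99]),*np.percentile(p[i,1],[1,99]),np.median(p[i,2])))
```

```text
tcp rack mm [  1.5868   3.8692 191.1842] F rack [ 0.1445 -0.5816] -0.06356071795371881 tau [-0.0364  0.0462  0.0243] 0.0428811458622806 19.8667
w7 166 1942 x 5.9..39.9 y -13.4..21.3 z 169.4
w7 236 4953 x -2.1..34.8 y -12.9..21.0 z 240.0
w7 243 5063 x -6.5..16.2 y -13.3..21.2 z 246.7
w8 166 2125 x 4.6..39.9 y -13.5..21.5 z 169.7
w8 236 4455 x 10.3..31.9 y -8.3..17.0 z 240.0
w8 243 4265 x -6.0..13.5 y -9.2..17.9 z 246.7
```

Released with no load; the spring moved it about 2.8 mm forward onto the lips, as expected. Lift straight off.

Call:
step_arm([
  {"hand": 0.5,"x": -0.004,"y": 0,"z": 0,"roll": 0},
  {"hand": 0.5,"x": -0.006,"y": 0,"z": 0,"roll": 0},
  {"hand": 0.5,"x": -0.01,"y": 0,"z": 0,"roll": 0},
  {"hand": 0.5,"x": -0.01,"y": 0,"z": 0,"roll": 0},
  {"hand": 0.5,"x": -0.01,"y": 0,"z": 0,"roll": 0},
  {"hand": 0.5,"x": -0.01,"y": 0,"z": 0,"roll": 0},
  {"hand": 0.5,"x": -0.015,"y": 0,"z": 0,"roll": 0},
  {"hand": 0.5,"x": -0.015,"y": 0,"z": 0,"roll": 0},
  {"hand": 0.5,"x": -0.02,"y": 0,"z": 0,"roll": 0},
  {"hand": 0.5,"x": -0.02,"y": 0,"z": 0,"roll": 0},
  {"hand": 0.5,"x": -0.02,"y": 0,"z": 0,"roll": 0},
  {"hand": 0.5,"x": 0,"y": 0,"z": 0,"roll": 0},
])

```text
t: 20.92
tcp_pos: [0.6464, 0.0594, 0.3364]
eef_rot: [-2.183, 0.098, 2.168]
ft_force: [0.1, 0.2, 1.3]
gripper_width: 0.0428
```

Call:
step_arm([
  {"hand": 0.5,"x": 0,"y": 0,"z": 0.02,"roll": 0},
  {"hand": 0.5,"x": 0,"y": 0,"z": 0.025,"roll": 0},
  {"hand": 0.5,"x": 0,"y": 0,"z": 0.025,"roll": 0},
  {"hand": 0.5,"x": 0,"y": 0,"z": 0.02,"roll": 0},
  {"hand": 0.5,"x": 0,"y": 0,"z": 0.01,"roll": 0},
  {"hand": 0.5,"x": 0,"y": 0,"z": 0,"roll": 0},
  {"hand": 0.5,"x": 0,"y": 0,"z": 0,"roll": 0},
  {"hand": 0.5,"x": 0,"y": 0,"z": 0,"roll": 0},
])

```text
t: 21.58
tcp_pos: [0.547, 0.0683, 0.3312]
eef_rot: [-2.176, 0.098, 2.175]
ft_force: [1.3, -0.5, -1.1]
gripper_width: 0.0428
```

Run:
```python
from m import *
c=snap("wrist","w9"); s=snap("scene","s9")
f=lambda im,x0,y0,w,h:cv2.resize(im[y0:y0+h,x0:x0+w],(400,300),interpolation=cv2.INTER_CUBIC)
cv2.imwrite("pics/w9c.png",np.hstack([f(c["image"],0,0,560,420),f(s["image"],200,170,120,90)])[...,::-1])
W=rack(pts(c));hsv=cv2.cvtColor(c["image"],cv2.COLOR_RGB2HSV)
for k,(a,b) in {"red":(0,6),"yel":(20,32),"green":(50,85),"blue":(100,130)}.items():
    m=(cv2.inRange(hsv,(a,120,60),(b,255,255))>0)&(W[...,2]>.245e3)&(W[...,2]<.265e3)
    print(k,m.sum(),np.median(W[m],0) if m.any() else '')
```

```text
tcp rack mm [-97.4533   3.7856 331.2262] F rack [ 1.3563 -0.3328] -1.063798008535325 tau [-0.0096  0.0066 -0.001 ] 0.04277362199180607 21.5833
red 846 [  0.1475 -72.0932 253.0731]
yel 862 [ -0.3669  74.0636 253.0957]
green 744 [ -0.3929 147.599  253.0162]
blue 847 [ -1.8976   4.4806 253.0242]
```

View pics/w9c.png

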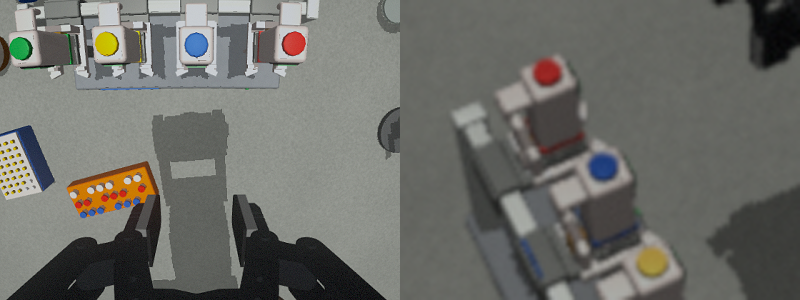

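The blue cap stands level with its neighbours at 253.0 mm, with the collar behind the lips. The neighbours are unmoved and the hand is clear.

```bash
python3 -c "from cell import *; print(close_job())"
```

```text
the job is handed in; nothing more can be done
None
```

The blue-capped pipette now hangs in the empty fork of the charging rack, display facing out, and the job is handed in at about 21.6 s of the 72 s. `close_job()` reports no verdict, so what follows rests on my own checks.

**What I did:**
- I gripped the handle from above, lifted it 8 mm and slid it out of the stand.
- The wrist camera put the fork about 4 mm off-centre along the rail. I lined up on that, and the neck went in with under 1 N.
- I pressed the collar back on the sprung contact, feeling 2–3 N. I then lowered it behind the lips until the fork took the weight, about 7 N after subtracting the weight it carried.
- I let go by opening only to 43 mm, so the fingers stayed clear of the neighbours, and lifted straight off.

**Last checks:**
- **Height:** the blue cap stands at 253.0 mm, level with the other three.
- **Position:** after release the spring moved the pipette about 2.8 mm forward onto the lips, as expected.
- **Neighbours:** they were in place in the last pictures. The three caps agree with the earlier readings to about 2 mm, which is the calibration accuracy.
- **Hand:** it is about 100 mm in front of the rack and touches nothing.

**What failed or disagreed:**
- My first two move calls were refused because I left out some fields; nothing moved.
- The scene camera put the fork 3–4 mm closer to centre than the wrist camera. I trusted the wrist camera because its two opposite views agreed.
- Touch put the contact roughly 3 mm deeper than the wrist camera's estimate of the fork.
- I did not re-measure the loose things on the bench afterwards. The tip box and tube rack look in place in the last picture, and the arm came near none of them.

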